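# Index the blue sample into the photometer beam

## Task

Measure the blue sample on the bench photometer: pull up the red index knob, slide the carriage along until the blue sample stands in the light beam, and let the pin drop fully home in its hole there. Never force the carriage sideways while the pin is caught in a hole. Then press the green reading key right down and let it go, leaving the samples standing in their pockets and everything else on the bench where it is.

Things in the scene. Friction and masses are not known exactly. Their poses are not given: they have to be found in the camera images.
- photometer: Bench photometer, fixed: slate-grey base 140 (x) by 390 mm (y), light grey housing behind it, and two light grey blocks, 44 mm long in y, 46 mm in x and 100 mm tall, either side of a 44 mm gap that the carriage runs through. Origin: centre of the base's underside on the table; y is the slide direction, x points from the base to the housing, z up.
- beam (a point): Middle of the light beam, half-way between the two grey blocks (a yellow line on top of each block marks it), 56 mm above the table. The beam runs along the photometer's x axis.
- carriage (a joint): Travel of the sample carriage along the photometer's +y, in m: 0 at the start in the loading slot; limits -0.012 and 0.151; about 2 N drag. It carries knob, pin and four sample pockets at 32 mm pitch. With the sample nearest to the beam at the start brought into the beam it reads 0.048, then 0.080, 0.112 and 0.144 for the farthest.
- plunger (a joint): How far the spring-loaded index pin is pulled up, in m: 0 = fully home in a hole or the loading slot; about 0.006 = resting on top of the index plate between holes; 0.011 = upper stop. The spring pushes it down with 5 N at 0 and 7.75 N at the upper stop. It must come up more than 6 mm to be free.
- pin_nose (a point): Tip of the round steel pin, 8 mm in diameter, straight below the knob; 30 mm above the table when home, 6 mm deep in the plate. Put down beside its hole it rides on the plate and drops in when the carriage is moved slowly over the hole with the knob left free to fall. More than 20 N between pin and plate is forcing it.
- plate_mid (a point): Nominal middle of the steel index plate's top, 36 mm above the table, under the knob's path: a 21 mm long loading slot, then one 9 mm hole for each sample at 32 mm pitch. The plate is clamped through slots and this point does not show its shift: all its holes may lie up to 5.5 mm either way along y from where the sample is exactly in the beam.
- knob (a point): Centre of the red knob's gripping head, an upright cylinder 26 mm in diameter, from 5 mm below to 12 mm above this point; 91 mm above the table with the pin home; moves with carriage and pin. Below it: a 20 mm neck, then the carriage arm, its top 32 mm below this point. With the farthest sample in the beam a grey block's face is 44 mm from the knob's axis, towards +y.
- blue_mid (a point): Centre (half-way up the glass) of the blue sample cell: 16 mm (x) by 22 mm (y, along the slide), 44 mm tall with a 6 mm blue stopper, standing upright and loose in a carriage pocket with under 1 mm of play; which pocket varies. z axis up.
- green_mid (a point): The same for the green sample cell.
- amber_mid (a point): The same for the amber sample cell.
- clear_mid (a point): The same for the colourless (whitish) sample cell.
- key (a joint): Green round reading key on the housing's top, in m pressed: 0 = up, 0.006 = right down (about 4 N); it springs back.
- key_top (a point): Centre of the green key's top face, 22 mm in diameter, about 108 mm above the table; pressed straight down.
Things that resemble listed ones, but are neither listed nor needed, are in the scene too. What is meant by the part that bears amber_mid is not brown, and is the larger of those in its own colour.

How it is judged (in metres and radians):
On the way, in this order (a step that is already met when the one before it is completed fails the run):
1. the index pin is pulled clear of the index plate (value of joint plunger above 0.0065 m), for 0.1 s.
2. the pin is home with the blue sample in the beam (horizontal distance between blue_mid and beam below 0.008 m and value of joint plunger below 0.0015 m), for 0.3 s.
3. the reading key is pressed right down (all of step 2 and value of joint key above 0.0045 m), for 0.05 s.
At the end, for the whole second after the job is handed in: The blue sample is within 8 mm of the beam (horizontally), the index pin is home (within 1.5 mm), the carriage is at rest, the key has been pressed and is up again, and all four cells stand upright in their pockets (all of step 2 and angle between each of blue_mid, green_mid, amber_mid, clear_mid's own z axis and vertical below 0.12 rad and height (world z) of each of blue_mid, green_mid, amber_mid, clear_mid below 0.064 m and value of joint key below 0.001 m and velocity of joint carriage between -0.005 and 0.005 m/s); the robot touches nothing.
It fails at once if the pin is forced: more than 20 N between pin and index plate (contact force between pin and anything else above 20 N).
It fails at once if the reading key is pressed while the pin is not home (value of joint key above 0.003 m and value of joint plunger above 0.002 m).
It fails at once if a sample cell is tipped or lifted out of its pocket (angle between any of blue_mid, green_mid, amber_mid, clear_mid's own z axis and vertical above 0.4 rad or height (world z) of any of blue_mid, green_mid, amber_mid, clear_mid above 0.075 m).
It fails at once if something else on the bench is moved by more than 20 mm (distance of any of wash_bottle, reagent_bottle, spirit_burner, tube_rack, tube_clamp, marker, beaker from where it was at the start of the episode above 0.02 m).
It also fails if it takes over 45 s, if anything falls off the work surface, if the arm or the gripper's body presses on something with over 40 N, if the wrist force passes 120 N, or if a joint passes its speed limit or range.

## Robot

A 6-joint arm with a two-finger parallel gripper is mounted at the origin on the work surface. World frame = base frame: x ahead of the robot, y to its left, z up, the work surface at z = 0. Lengths are in m, angles in degrees, forces in N, time in s.
With the tool pointing down it reaches from about 0.25 to 0.725 m from the base axis. Payload 9.7 kg.
Tool frame: the origin (TCP) lies at the very end of the fingers, on their centre line; the grasp point (between the pads) lies 19 mm behind it; z points along the fingers, y is the direction in which the jaws open and shut (so a half turn about z gives the same grasp; the last joint's range is limited). The gripper opens to 85 mm and grips with 20 to 120 N. Pads are 22 mm wide; open, the fingers measure 114 mm over their backs; the gripper's body (76 mm by 85 mm) begins 54 mm behind the grasp point. The pads swing forward as they close: fully open they stand 13 mm farther back than shut.
Start: joints at [-69.041, 4.979, 10.078, 95.1, 0, 90], TCP at [0.197, -0.514, 0.231] pointing down, gripper open.
Joint ranges: [-179.16, 179.16], [-48.56, 103.87], [-65.8, 70.77], [-126.05, 130.52], [-82.76, 87.17], [-180, 180]. Speed limits (degrees/s): [127.2, 127.2, 147.25, 180, 180, 180].

## Interface

Orientations are given as [roll, pitch, yaw] about the fixed x, y, z axes, in that order (R = Rz(yaw) Ry(pitch) Rx(roll)).
In Python, from workcell import bot gives the robot as it stands.
- The arm moves only by the shell command python3 -m pendant 'ROWS' [FORCE]. ROWS is JSON, a list that holds one entry, the list of rows, each a list of 7 numbers: the shift along the tool's x, y, z in cm, then the turn, a rotation vector about the tool's x, y, z in rad, then the opening in per cent of the stroke, from 0 (shut) to 100 (fully open). In form: [[[dx, dy, dz, ax, ay, az, gripper], ...]]. A call has 1 to 5 rows; each row shifts and turns the pose as measured when the row begins, along the tool's axes as they then stand; what a row does not reach is not made up. A row lasts 1/12 s, in which the tool goes at most 41.7 mm and 7.16 degrees, less where a joint would pass 70% of its speed; a pose out of reach is approached as far as the arm can. A call with a gripper value outside its range is refused whole. The fingers move at their own pace and stop on an object; FORCE is the grip in N (left out, the last holds). Time passes only in rows, so rows that do not move let the fingers close. It gives the time, the measured TCP pose, the force and the opening at its end, in the units of the state.
- bot.get_obs(): the state, without advancing time (a new reading comes with each control period).
- bot.camera(name): name is "side" or "top" or "wrist"; returns the picture (400x640x3 uint8, red, green, blue); there is no depth.
- bot.get_calibration(name): a dict with "intrinsics" (3x3 intrinsics, pixels), "pose" (4x4, takes a point from camera to world coordinates); the wrist camera has in their place "T_tool_cam" (4x4, takes a point from camera to tool coordinates, whose origin is the TCP and whose axes are the flange's). Camera axes: x right, y down, z forward; pixel columns grow to the right and rows downward; lengths in m; the calibration is good to about 2 mm. A picture is of the moment at which its call begins: read the wrist's pose just before it. get_calibration takes no time and is no camera call.
- bot.job_done(): hands the job in, once; it reports no verdict.
Trained networks look in the newest picture that a camera, given by its name, has taken for a name from the list of things; names that differ only in an ending like _2 or _b are one class to them, and where a whole thing is asked for, a point or a joint stands for the part that bears it (a point fixed in the world has none). Each returns a list of dicts, best first, with "confidence" (0 to 1); they miss things now and then, are a little off and sometimes report something else, mostly with a low value. They report only what shows in the picture. A call takes as long as a camera call. They do not tell look-alikes from the thing itself.
- bot.masks_of(camera, thing): "pixels" (400x640 bool, what is visible of it) and "extent" ([left, top, right, bottom] in pixels, round what is visible of it).
- bot.mark_of(camera, thing): "uv" ([column, row] in pixels: a listed point, or the origin of a listed thing).
The state is a dict: "time": time; "q": joint angles; "qd": joint speeds; "joint_efforts": joint torques, N m; "ee_pos": TCP position; "tcp_rot": TCP orientation; "wrist_force": force on the tool from outside, world axes, zero at the start; "torque": the same for the moment, N m; "opening": finger opening in m.
Only numpy, scipy, OpenCV 4.12 (cv2) and the standard library are available. Lean on these libraries where they do the work, as an engineer would, in place of code of your own. Each camera call takes 0.05 s, during which the arm holds its last target. There are 200 camera calls.

## Working session

There is one attempt and no reset: what is moved stays moved. The work goes in short steps, Python scripts to look and compute and a shell command to move; the robot and the scene stay as the last step left them, time stands still between calls to the robot, and variables do not carry over. Pictures are saved under pics/ and viewed, about 8 in all and at most 12, crops included, and the job is handed in when it is done.

```bash
mkdir -p pics; ls; cat > h.py <<'E'
import numpy as np, cv2
from workcell import bot
from scipy.spatial.transform import Rotation as R
def cal(n):
    c=bot.get_calibration(n); K=np.array(c["intrinsics"])
    if n=="wrist":
        o=bot.get_obs(); T=np.eye(4); T[:3,:3]=R.from_euler('xyz',o["tcp_rot"],degrees=True).as_matrix(); T[:3,3]=o["ee_pos"]
        return K,T@np.array(c["T_tool_cam"])
    return K,np.array(c["pose"])
def at_z(KP,uv,z):
    K,P=KP; d=P[:3,:3]@np.linalg.solve(K,[uv[0],uv[1],1]); return P[:3,3]+d*(z-P[2,3])/d[2]
def proj(KP,p):
    K,P=KP; q=K@(P[:3,:3].T@(np.array(p)-P[:3,3])); return q[:2]/q[2]
def snap(cam,name,crop=None,s=1):
    im=bot.camera(cam)
    v=im if crop is None else im[crop[1]:crop[3],crop[0]:crop[2]]
    cv2.imwrite("pics/"+name,cv2.resize(v,None,fx=s,fy=s,interpolation=cv2.INTER_CUBIC)[:,:,::-1]); return im
E
python3 - <<'E'
from h import *
print(bot.get_obs())
a=snap("top","a.png"); b=snap("side","b.png")
Z=dict(knob=.091,blue_mid=.056,green_mid=.056,amber_mid=.056,clear_mid=.056,key_top=.108,beam=.056,plate_mid=.036,photometer=0)
for c in("top","side"):
    k=cal(c); print(c,k[1][:3,3].round(3))
    for n,z in Z.items():
        for m in bot.mark_of(c,n)[:4]: print(n,np.round(m["uv"],1),round(m["confidence"],2),at_z(k,m["uv"],z).round(4))
E
```

```text
pics
{'time': 0.0, 'q': array([-6.90428241e+01,  5.01150607e+00,  1.00359103e+01,  9.50987252e+01,
       -7.15678216e-04,  8.99997985e+01]), 'qd': array([-0.00621528, -0.01217146, -0.06378561, -0.01926879, -0.00905523,
        0.06017709]), 'joint_efforts': array([ 3.64684231e-03, -5.20386600e+01,  4.64808333e+01,  1.62866019e-02,
        1.98004250e-04,  1.29292511e-05]), 'ee_pos': array([ 0.19663873, -0.513418  ,  0.23059221]), 'tcp_rot': array([-1.79925679e+02,  7.15416205e-04,  2.09573783e+01]), 'wrist_force': array([-0.16077099,  0.10434668,  0.35964286]), 'torque': array([-0.00612503,  0.01494449, -0.01792023]), 'opening': 0.08515355030479044}
top [ 0.488 -0.009  0.741]
knob [436.6 233.9] 0.55 [ 0.4984 -0.1891  0.091 ]
blue_mid [399.9 202.8] 0.7 [ 0.5564 -0.133   0.056 ]
green_mid [395.3 227.9] 0.61 [ 0.5097 -0.1236  0.056 ]
green_mid [383.  200.3] 0.57 [ 0.5611 -0.1018  0.056 ]
amber_mid [364.5 270. ] 0.59 [ 0.4326 -0.0661  0.056 ]
amber_mid [408.1 123.1] 0.59 [ 0.7095 -0.1516  0.056 ]
amber_mid [347.4 198. ] 0.44 [ 0.5654 -0.0354  0.056 ]
clear_mid [367.6 201.9] 0.54 [ 0.558
[... 247 characters left out ...]
0.5 [ 0.5751 -0.0418  0.036 ]
photometer [354.3 199.7] 0.94 [ 0.5683 -0.0515  0.    ]
side [ 0.527 -0.491  0.593]
knob [276.9 327.1] 0.93 [ 0.5034 -0.1926  0.091 ]
blue_mid [316.8 297.1] 0.89 [ 0.556  -0.1331  0.056 ]
green_mid [316.3 275.6] 0.69 [ 0.5587 -0.0985  0.056 ]
amber_mid [434.5 312.2] 0.83 [ 0.7032 -0.1715  0.056 ]
amber_mid [318.6 242.2] 0.65 [ 0.568  -0.0395  0.056 ]
amber_mid [219.5 281.6] 0.58 [ 0.4266 -0.0943  0.056 ]
clear_mid [314.6 261.4] 0.51 [ 0.5588 -0.0739  0.056 ]
key_top [382.5 171.7] 0.68 [0.6752 0.0453 0.108 ]
beam [320.9 217.8] 0.93 [0.5765 0.0086 0.056 ]
plate_mid [282.2 304.3] 0.77 [ 0.5093 -0.1262  0.036 ]
photometer [319.1 273.3] 0.93 [ 0.5667 -0.0537  0.    ]
```

View pics/a.png

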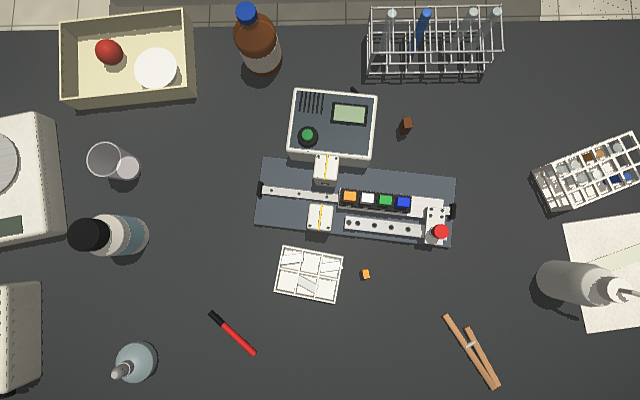

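View pics/b.png

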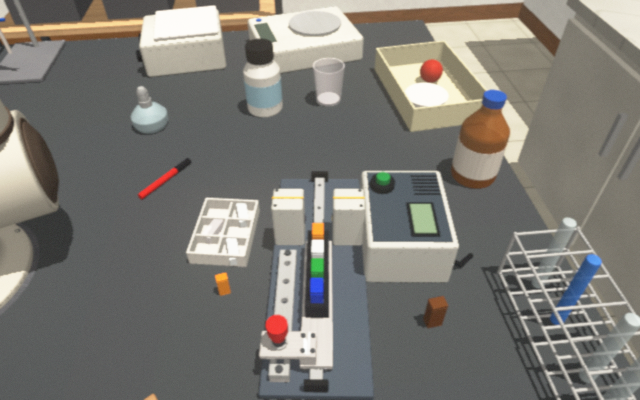

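Top picture: red knob at (441,231). The cells in the carriage, starting at the beam, are amber (350,196), clear (367,198), green (386,200) and blue (403,202). Blue is therefore the farthest, with target travel 0.144. The green key is at (308,135).

Look-alikes:
- **Knob:** red ball in the tray (108,52) and red marker (232,333).
- **Amber:** small orange block (365,274) and brown block (407,124). The reagent bottle is also brown.
- **Blue:** bottle cap and tubes in the rack (425,30) and the other rack.

The carriage parts are the right ones. I'll turn the jaws to photometer x (yaw ≈ 84°) while rising.

```bash
python3 -m pendant '[[[0,0,-1.5,0,0,-0.122,100],[0,0,-1.5,0,0,-0.122,100],[0,0,-1.5,0,0,-0.122,100],[0,0,-1.5,0,0,-0.122,100],[0,0,-1.5,0,0,-0.122,100]]]'; python3 -m pendant '[[[0,0,-1.5,0,0,-0.122,100],[0,0,-1.5,0,0,-0.122,100],[0,0,-1.5,0,0,-0.122,100],[0,0,-1.5,0,0,-0.122,100]]]'; python3 -c "
from h import *
a=bot.camera('top')
print(bot.get_calibration('wrist')['T_tool_cam'])
T=cal('top');S=cal('side')
g=cv2.cvtColor(a,cv2.COLOR_RGB2HSV)
# top-picture base edges -> yaw
for p,q in (((262,157),(456,178)),((254,226),(450,248))):
  d=at_z(T,p,.02)-at_z(T,q,.02); print(np.degrees(np.arctan2(-d[0],d[1])))
b=bot.camera('side'); v=np.hstack([cv2.resize(a[150:260,330:470],(700,550))])
cv2.imwrite('pics/c.png',v[:,:,::-1])
"
```

```text
time: 1.42
ee_pos: [0.1963, -0.5124, 0.3053]
tcp_rot: [-179.7, -0.2, 56.7]
wrist_force: [-0.8, 0.4, -0.2]
opening: 0.0855
time: 1.75
ee_pos: [0.1963, -0.5124, 0.3683]
tcp_rot: [-179.8, -0.3, 85.3]
wrist_force: [0.0, 0.3, -1.1]
opening: 0.0854
[[-2.30560591e-05 -9.54684506e-01 -2.97619714e-01  7.51552704e-02]
 [ 9.99999946e-01  7.58300337e-05 -3.20710665e-04 -1.09867309e-04]
 [ 3.28746015e-04 -2.97619705e-01  9.54684452e-01 -1.40416735e-01]
 [ 0.00000000e+00  0.00000000e+00  0.00000000e+00  1.00000000e+00]]
-6.472989169837184
-6.116156030180464
```

View pics/c.png

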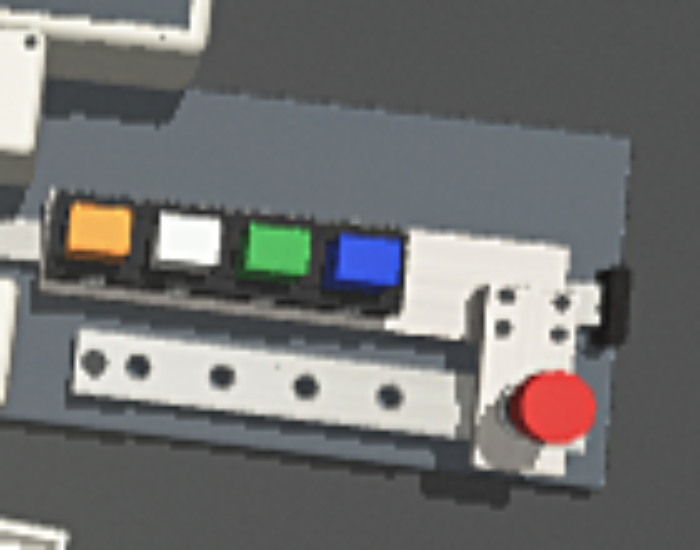

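The crop shows the knob at the end of the arm, the blue cell nearest to it, and the index holes at crop x = 390, 306, 222 and 139. The mark at x = 93 is a clamp screw. Now I'll move over the knob.

```bash
python3 -m pendant '[[[2.9,2.3,0,0,0,0.028,100],[2.9,2.3,0,0,0,0,100],[2.9,2.3,0,0,0,0,100],[2.9,2.3,0,0,0,0,100],[2.9,2.3,0,0,0,0,100]]]' >/dev/null; python3 -m pendant '[[[2.9,2.3,0,0,0,0,60],[2.9,2.3,0,0,0,0,60],[2.9,2.3,0,0,0,0,60],[2.9,2.3,0,0,0,0,60],[2.9,2.3,-0,0,0,0,60]]]';python3 -m pendant '[[[2,2.0,3.5,0,0,0,60],[0,0,3.5,0,0,0,60],[0,0,3.5,0,0,0,60],[0,0,3,0,0,0,60],[0,0,0,0,0,0,60]]]'; python3 - <<'E'
from h import *
k=cal("wrist"); im=snap("wrist","d.png")
o=bot.get_obs(); M=R.from_euler('xyz',o["tcp_rot"],degrees=True).as_matrix()
print(o["ee_pos"],o["tcp_rot"])
Z=dict(knob=.091,blue_mid=.056,amber_mid=.056,plate_mid=.036,beam=.056)
for n,z in Z.items():
    for m in bot.mark_of("wrist",n)[:2]: print(n,np.round(m["uv"],1),round(m["confidence"],2),at_z(k,m["uv"],z).round(4))
for m in bot.masks_of("wrist","knob")[:2]: print(m["extent"],m["confidence"])
# red disc: top rim
h=cv2.cvtColor(im,cv2.COLOR_RGB2HSV); r=((h[...,0]<8)|(h[...,0]>172))&(h[...,1]>150)&(h[...,2]>80)
n,l,s,c=cv2.connectedComponentsWithStats(r.astype(np.uint8))
for i in range(1,n):
    if s[i,4]>200: print(s[i],c[i],at_z(k,c[i],.1))
E
```

```text
time: 2.68
ee_pos: [0.4691, -0.2506, 0.3594]
tcp_rot: [-179.6, -0.3, 80.0]
wrist_force: [0.3, -0.6, 0.2]
opening: 0.0514
time: 3.1
ee_pos: [0.4949, -0.2268, 0.2175]
tcp_rot: [-179.5, -0.4, 79.3]
wrist_force: [-0.2, 1.4, -0.5]
opening: 0.0512
[ 0.49531343 -0.22714821  0.22068987] [-179.68276164   -0.37034495   79.27731783]
knob [327.3 155.1] 0.92 [ 0.5069 -0.1958  0.091 ]
blue_mid [371.   65.9] 0.89 [ 0.5559 -0.1343  0.056 ]
amber_mid [216.8  24.6] 0.84 [ 0.4372 -0.0799  0.056 ]
amber_mid [534.4  57.9] 0.59 [ 0.6898 -0.1535  0.056 ]
plate_mid [317.8  64.8] 0.92 [ 0.5124 -0.1232  0.036 ]
[307.4, 138.4, 339.7, 168.2] 0.95
[307 139  32  34 842] [321.94774347 155.39548694] [ 0.50293503 -0.19385804  0.1       ]
```

View pics/d.png

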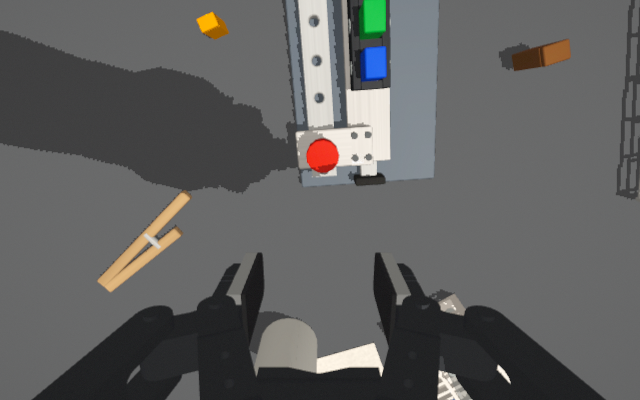

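The knob is at (322,155) in the wrist picture, which gives world (0.503, -0.194), in agreement with the other cameras. The wash bottle is behind the gripper at (290,345). I'll move over the knob and check the centring.

```bash
python3 -m pendant '[[[3.4,0.4,0,0,0,-0.077,60],[0,0,2,0,0,0,60],[0,0,2.5,0,0,0,60],[0,0,2.5,0,0,0,60],[0,0,2,0,0,0,60]]]'; cat > kn.py <<'E'
from h import *
import sys
k=cal("wrist"); im=snap("wrist",sys.argv[1]); o=bot.get_obs()
h=cv2.cvtColor(im,cv2.COLOR_RGB2HSV); r=((h[...,0]<8)|(h[...,0]>172))&(h[...,1]>150)&(h[...,2]>80)
n,l,s,c=cv2.connectedComponentsWithStats(r.astype(np.uint8)); i=1+np.argmax(s[1:,4])
m=bot.mark_of("wrist","knob"); kp=at_z(k,m[0]["uv"],.091) if m else np.nan
M=R.from_euler('xyz',o["tcp_rot"],degrees=True).as_matrix()
print(o["ee_pos"],o["tcp_rot"],s[i],at_z(k,c[i],.1),"mark",kp,"in tool",M.T@(kp-o["ee_pos"]),M.T@(at_z(k,c[i],.1)-o["ee_pos"]))
E
python3 kn.py e.png
```

```text
time: 3.87
ee_pos: [0.5148, -0.1982, 0.1473]
tcp_rot: [178.6, 0.1, 83.8]
wrist_force: [0.3, 0.1, 0.6]
opening: 0.0512
[ 0.51374866 -0.1978059   0.14360716] [1.78809662e+02 4.63384962e-02 8.37758525e+01] [ 276  198   42   48 1539] [ 0.50341054 -0.19216983  0.1       ] mark [ 0.50531633 -0.19320144  0.091     ] in tool [ 0.00370565 -0.0099727   0.05240832] [ 0.00451727 -0.0117917   0.04336793]
```

View pics/e.png

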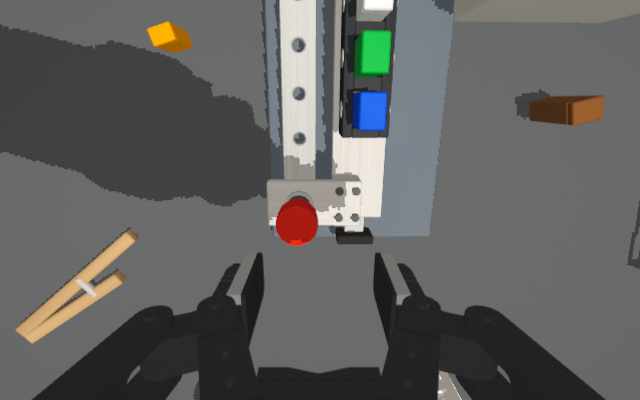

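```bash
python3 -m pendant '[[[0.4,-1.1,0,0.02,0,0,60],[0,0,0,0,0,0,60],[0,0,1.2,0,0,0,60],[0,0,0,0,0,0,60]]]'; python3 kn.py f.png
```

```text
time: 4.3
ee_pos: [0.5037, -0.1934, 0.1387]
tcp_rot: [179.7, 0.1, 83.7]
wrist_force: [-0.1, 0.8, -0.8]
opening: 0.0509
[ 0.50424914 -0.19359785  0.14012943] [1.79623407e+02 1.68224276e-01 8.36873882e+01] [ 296  207   44   50 1679] [ 0.50322905 -0.19188113  0.1       ] mark [ 0.50454006 -0.19348129  0.091     ] in tool [ 2.92096122e-04 -4.65784157e-05  4.91295422e-02] [ 0.00171196 -0.00146637  0.04011581]
```

```bash
python3 -m pendant '[[[0.1,0,2.2,0,0,0,60],[0,0,2.2,0,0,0,60],[0,0,1.8,0,0,0,60],[0,0,0,0,0,0,60]]]' 25; python3 -c "
from h import *
o=bot.get_obs();print(o['ee_pos'],o['tcp_rot'])"
```

```text
time: 4.73
ee_pos: [0.5072, -0.1939, 0.0803]
tcp_rot: [179.2, 0.3, 83.7]
wrist_force: [-1.1, 0.7, -0.2]
opening: 0.0515
[ 0.50723785 -0.19390982  0.08025599] [179.19877922   0.27507916  83.66646915]
```

```bash
python3 -m pendant '[[[0.1,-0.3,0.5,0.014,0,0,60],[0,0,0,0,0,0,60]]]'; python3 -m pendant '[[[0,0,0,0,0,0,30],[0,0,0,0,0,0,20],[0,0,0,0,0,0,15],[0,0,0,0,0,0,15],[0,0,0,0,0,0,15]]]' 25;
```

```text
time: 4.9
ee_pos: [0.5043, -0.1927, 0.0761]
tcp_rot: [-180.0, 0.3, 83.7]
wrist_force: [-0.8, -0.4, 0.6]
opening: 0.0514
time: 5.32
ee_pos: [0.5034, -0.1927, 0.0788]
tcp_rot: [-179.8, 0.3, 83.6]
wrist_force: [-0.0, -0.3, -5.6]
opening: 0.0247
```

```bash
python3 -m pendant '[[[0,0,-0.35,0,0,0,15],[0,0,-0.3,0,0,0,15],[0,0,0,0,0,0,15]]]' 35; python3 -c "
from h import *
for c in ('side','top'):
  bot.camera(c); k=cal(c)
  for n in ('knob',):
    m=bot.mark_of(c,n)
    if m: print(c,m[0]['uv'],m[0]['confidence'])
o=bot.get_obs();print(o['ee_pos'],o['tcp_rot'],o['wrist_force'])"
```

```text
time: 5.57
ee_pos: [0.5034, -0.1927, 0.0854]
tcp_rot: [-179.8, 0.3, 83.6]
wrist_force: [-0.7, 0.2, -8.2]
opening: 0.0246
side [277.6, 325.0] 0.88
top [438.8, 232.2] 0.5
[ 0.50339079 -0.19270325  0.08483527] [-179.79405141    0.29230883   83.63553273] [ 0.57668878 -0.44415413 -7.93809981]
```

Knob gripped and lifted about 8.7 mm. Spring force reads about 8 N, as expected. Before sliding I'll work out where the holes are relative to the knob.

```bash
python3 - <<'E'
from h import *
u=np.array([.1105,.9939,0])  # slide dir, yaw -6.35
def holes(im,k,box,cam):
    g=cv2.cvtColor(im,cv2.COLOR_BGR2GRAY); x0,y0,x1,y1=box
    m=(g[y0:y1,x0:x1]<120).astype(np.uint8)
    n,l,s,c=cv2.connectedComponentsWithStats(m)
    for i in range(1,n):
        if 6<s[i,4]<250: 
            p=at_z(k,c[i]+[x0,y0],.036); print(cam,(c[i]+[x0,y0]).round(1),s[i,4],p.round(4),"along",round(p@u,4))
def wk(pos,rot):
    c=bot.get_calibration("wrist"); T=np.eye(4); T[:3,:3]=R.from_euler('xyz',rot,degrees=True).as_matrix(); T[:3,3]=pos
    return np.array(c["intrinsics"]),T@np.array(c["T_tool_cam"])
holes(cv2.imread("pics/e.png"),wk([.51374866,-.1978059,.14360716],[178.8097,.0463,83.7759]),(286,20,314,160),"e")
holes(cv2.imread("pics/d.png"),wk([.49531343,-.22714821,.22068987],[-179.6828,-.3703,79.2773]),(303,5,330,115),"d")
holes(cv2.imread("pics/f.png"),wk([.50424914,-.19359785,.14012943],[179.6234,.1682,83.6874]),(300,10,335,160),"f")
holes(cv2.imread("pics/a.png"),cal("top"),(346,216,418,234),"top")
for p in([.5032,-.1919,0],[.50454,-.19348,0],[.5034,-.1927,0],[.5059,-.1958,0]): print("knob along",np.array(p)@u)
for n,k in (("top",cal("top")),("side",cal("side"))):
    pass
E
```

```text
e [299.9  44.8] 76 [ 0.5154 -0.0878  0.036 ] along -0.0303
e [300.1  94.4] 70 [ 0.5115 -0.1194  0.036 ] along -0.0622
e [299.5 138.7] 79 [ 0.5073 -0.1499  0.036 ] along -0.0929
d [314.9  20.1] 49 [ 0.5175 -0.0875  0.036 ] along -0.0297
d [317.5  60.1] 43 [ 0.5138 -0.1195  0.036 ] along -0.062
d [303.9  98.5] 92 [ 0.4952 -0.1496  0.036 ] along -0.0939
d [319.6  97.8] 47 [ 0.5097 -0.1517  0.036 ] along -0.0944
f [319.6  49.1] 84 [ 0.5173 -0.0881  0.036 ] along -0.0304
f [318.8  99.3] 80 [ 0.5133 -0.1199  0.036 ] along -0.0625
f [300.  147.5] 24 [ 0.4961 -0.1517  0.036 ] along -0.0959
f [317.8 144.5] 88 [ 0.5091 -0.151   0.036 ] along -0.0938
top [395.6 218. ] 222 [ 0.5292 -0.1278  0.036 ] along -0.0686
top [348.4 222. ] 17 [ 0.5213 -0.0378  0.036 ] along 0.02
top [357.3 222.8] 17 [ 0.5199 -0.0549  0.036 ] along 0.0029
top [373.9 224.8] 16 [ 0.5162 -0.0865  0.036 ] along -0.029
top [390.6 227. ] 17 [ 0.5121 -0.1182  0.036 ] along -0.0609
top [407.4 228.9] 17 [ 0.5086 -0.1498  0.036 ] along -0.0927
top [360.7 231.7] 107 [ 0.5029 -0.0612  0.036 ] along -0.0052
knob along -0.13512580999999999
knob along -0.136548102
knob along -0.13589883
knob along -0.13870367
```

```bash
python3 -m pendant '[[[0.3,0,0,0,0,0,15],[0.6,0,0,0,0,0,15],[0.8,0,0,0,0,0,15],[0.8,0,0,0,0,0,15],[0.8,0,0,0,0,0,15]]]'
```

```text
time: 6.18
ee_pos: [0.5072, -0.1591, 0.0845]
tcp_rot: [-179.8, 0.4, 83.5]
wrist_force: [0.3, -2.2, -6.7]
opening: 0.025
```

```bash
python3 -m pendant '[[[1,0,-0.05,0,0,0,15],[1,0,0,0,0,0,15],[1,0,0,0,0,0,15],[1,0,0,0,0,0,15],[1,0,0,0,0,0,15]]]'
```

```text
time: 6.6
ee_pos: [0.5136, -0.1033, 0.0848]
tcp_rot: [-179.9, 0.4, 83.6]
wrist_force: [1.7, -3.0, -6.4]
opening: 0.0248
```

```bash
python3 -m pendant '[[[1,0,-0.05,0,0,0,15],[1,0,0,0,0,0,15],[0.8,0,0,0,0,0,15],[0.4,0,0,0,0,0,15],[0,0,0,0,0,0,15]]]'; python3 -c "
from h import *
o=bot.get_obs();u=np.array([.1105,.9939,0]);print(o['ee_pos'],(o['ee_pos']-[.5034,-.1927,0])@u)"
```

```text
time: 7.02
ee_pos: [0.518, -0.0652, 0.0852]
tcp_rot: [-179.9, 0.4, 83.7]
wrist_force: [2.6, -2.7, -8.5]
opening: 0.0244
[ 0.5180105  -0.06523589  0.08521698] 0.12830104362491881
```

```bash
python3 -m pendant '[[[0.6,0,0,0,0,0,15],[0.35,0,0,0,0,0,15],[0.0,0,0,0,0,0,15]]]'; python3 -c "
from h import *
u=np.array([.1105,.9939,0])
im=snap('side','g.png',(230,160,430,330),4);k=cal('side')
for n,z in (('blue_mid',.056),('beam',.056),('clear_mid',.056),('green_mid',.056)):
  for m in bot.mark_of('side',n)[:2]: print(n,m['uv'],round(m['confidence'],2),at_z(k,m['uv'],z)@u)
o=bot.get_obs();print(o['ee_pos'],(o['ee_pos']-[.5034,-.1927,0])@u,o['wrist_force'])"
```

```text
time: 7.27
ee_pos: [0.5192, -0.0552, 0.0851]
tcp_rot: [-179.9, 0.4, 83.7]
wrist_force: [1.4, -1.0, -7.1]
opening: 0.0248
blue_mid [319.5, 218.6] 0.62 0.07056192866371468
beam [317.7, 220.7] 0.75 0.06619013245108167
clear_mid [316.7, 189.5] 0.54 0.1353012218298493
green_mid [282.8, 235.3] 0.19 0.036755208782269254
[ 0.51906328 -0.05559327  0.08505628] 0.1380011733067869 [ 2.30345241  1.7762007  -7.22584324]
```

View pics/g.png

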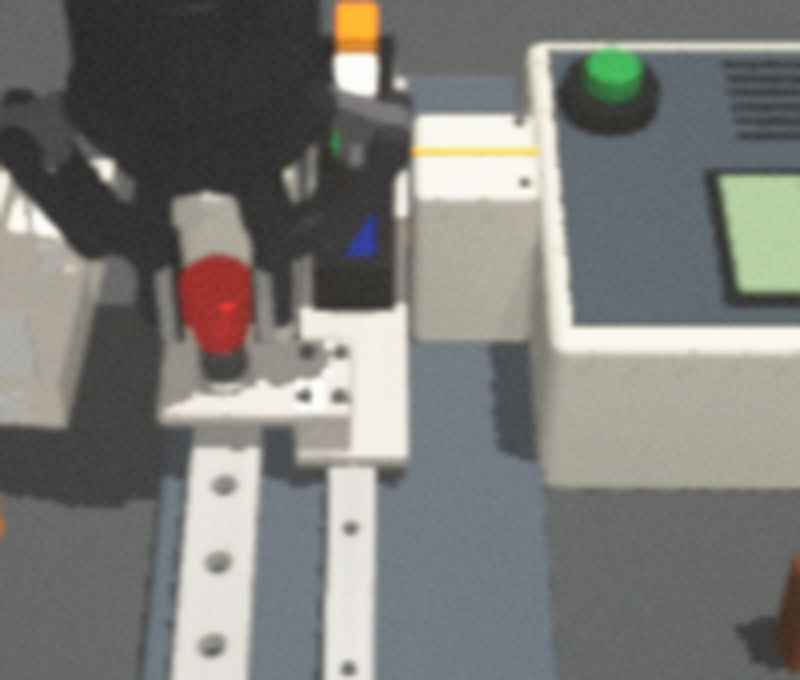

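The crop shows the blue cell at (362,240) between the blocks, and three free holes behind the knob at (224,484), (218,561) and (211,645). I'll use these to locate the fourth.

```bash
python3 -c "
from h import *
u=np.array([.1105,.9939,0]);k=cal('side')
for i,(a,b) in enumerate([(224,484),(218,561),(211,645)]):
  p=at_z(k,((a+.5)/4-.5+230,(b+.5)/4-.5+160),.036); print(p, p@u, 'hole4', p@u+.032*(i+1))
e=bot.get_obs()['ee_pos'];print(e@u)
t=cal('top');bot.camera('top')
for m in bot.mark_of('side','knob')[:1]: print(m['uv'],at_z(k,m['uv'],.1)@u)
print('knob start top disc', at_z(t,(440.6,231.4),.103)@u)
"
```

```text
[ 0.5159957  -0.08784913  0.036     ] -0.03029572200164976 hole4 0.0017042779983502399
[ 0.51228048 -0.11942082  0.036     ] -0.0620853627554273 hole4 0.0019146372445726992
[ 0.50835559 -0.15149356  0.036     ] -0.09439616109207835 hole4 0.0016038389079216508
0.002102343306786894
[283.9, 232.3] 0.003920393651446183
knob start top disc -0.13597812758705238
```

```bash
python3 -m pendant '[[[0,0,0.2,0,0,0,15],[0,0,0.1,0,0,0,15],[0,0,0,0,0,0,15]]]' ; python3 -m pendant '[[[0,0,0.06,0,0,0,15],[0,0,0,0,0,0,15]]]'
```

```text
time: 7.87
ee_pos: [0.5192, -0.0557, 0.0838]
tcp_rot: [-180.0, 0.4, 83.7]
wrist_force: [0.1, 1.7, -3.0]
opening: 0.0244
time: 8.03
ee_pos: [0.5192, -0.0557, 0.0839]
tcp_rot: [180.0, 0.4, 83.7]
wrist_force: [-0.5, 2.2, -1.9]
opening: 0.0245
```

```bash
python3 -m pendant '[[[-0.08,0,0.05,0,0,0,15],[0,0,0.05,0,0,0,15]]]' ; python3 -m pendant '[[[-0.08,0,0.05,0,0,0,15],[0,0,0.05,0,0,0,15]]]'
```

```text
time: 8.2
ee_pos: [0.5193, -0.0559, 0.0836]
tcp_rot: [179.9, 0.3, 83.7]
wrist_force: [-2.5, 2.8, 4.1]
opening: 0.0244
time: 8.37
ee_pos: [0.5192, -0.056, 0.0836]
tcp_rot: [179.9, 0.2, 83.7]
wrist_force: [-2.9, 2.6, 4.8]
opening: 0.0248
```

Force shows the pin resting on the plate (z-force went from -7 to about 0), so it's just beside the hole. The ±5.5 mm bound means hole 4 is at 138.5 mm or more of travel, so I'll lift slightly and step +y.

```bash
python3 -m pendant '[[[0,0,-0.13,0,0,0,15],[0.15,0,-0.03,0,0,0,15],[0,0,0,0,0,0,15]]]' ; python3 -m pendant '[[[0,0,0.1,0,0,0,15],[0,0,0.1,0,0,0,15],[0,0,0.05,0,0,0,15]]]'
```

```text
time: 8.62
ee_pos: [0.5192, -0.0553, 0.0839]
tcp_rot: [180.0, 0.3, 83.7]
wrist_force: [0.7, 2.7, -2.6]
opening: 0.0247
time: 8.87
ee_pos: [0.5193, -0.0547, 0.0813]
tcp_rot: [180.0, 0.2, 83.7]
wrist_force: [0.7, 4.1, -2.9]
opening: 0.0248
```

The knob went down to 0.0813, below the plate-rest height, so the pin is entering the hole. I'll let it go.

```bash
python3 -m pendant '[[[0,0,0.15,0,0,0,15],[0,0,0.1,0,0,0,15],[0,0,0,0,0,0,15]]]' ; python3 -m pendant '[[[0,0,0,0,0,0,25],[0,0,0,0,0,0,45],[0,0,0,0,0,0,55],[0,0,0,0,0,0,60],[0,0,0,0,0,0,60]]]'
```

```text
time: 9.12
ee_pos: [0.5194, -0.0543, 0.0784]
tcp_rot: [180.0, 0.2, 83.7]
wrist_force: [0.4, 2.9, -0.9]
opening: 0.0243
time: 9.53
ee_pos: [0.5198, -0.0557, 0.0792]
tcp_rot: [179.9, 0.3, 83.7]
wrist_force: [-0.3, 1.1, 0.5]
opening: 0.0512
```

```bash
python3 -m pendant '[[[0,0,-1.5,0,0,0,60],[0,0,-2.5,0,0,0,60],[0,0,-3,0,0,0,60],[0,0,-3,0,0,0,60],[-2,0,-2,0,0,0,60]]]'; python3 -m pendant '[[[-3,0,0,0,0,0,60],[-2,0,0,0,0,0,60],[0,0,0,0,0,0,60]]]'; cat > tri.py <<'E'
from h import *
u=np.array([.1105,.9939,0])
ims={c:bot.camera(c) for c in('side','top','wrist')}; C={c:cal(c) for c in ims}
def tri(n,cams=('side','top','wrist')):
    A=[];b=[]
    for c in cams:
        m=bot.mark_of(c,n)
        if not m: print(n,c,'none'); continue
        best=max(m[:3],key=lambda q:q["confidence"]); K,P=C[c]; d=P[:3,:3]@np.linalg.solve(K,[*best["uv"],1]); d/=np.linalg.norm(d)
        Q=np.eye(3)-np.outer(d,d); A.append(Q); b.append(Q@P[:3,3]); print(n,c,np.round(best["uv"],1),round(best["confidence"],2),at_z(C[c],best["uv"],dict(knob=.091,key_top=.108).get(n,.056)).round(4))
    if len(A)>1: p=np.linalg.solve(sum(A),sum(b)); print("  ->",p.round(4),"along",round(p@u,4))
for n in('knob','blue_mid','beam','key_top'): tri(n)
v=np.vstack([cv2.resize(ims['side'][160:310,240:400],(640,600))[:560],]); cv2.imwrite('pics/i.png',v[:,:,::-1])
cv2.imwrite('pics/j.png',ims['wrist'][:,:,::-1])
E
python3 tri.py
```

```text
time: 9.95
ee_pos: [0.5149, -0.0739, 0.1986]
tcp_rot: [-179.6, 0.4, 83.8]
wrist_force: [1.8, -0.7, 0.6]
opening: 0.0515
time: 10.2
ee_pos: [0.5113, -0.1274, 0.2062]
tcp_rot: [179.8, 0.5, 83.8]
wrist_force: [0.6, -0.1, -0.8]
opening: 0.0514
knob side [284.2 236.5] 0.91 [ 0.519  -0.0536  0.091 ]
knob top [359.  224.7] 0.57 [ 0.514  -0.0543  0.091 ]
knob wrist [321.7 104.4] 0.56 [ 0.5211 -0.0552  0.091 ]
  -> [ 0.518  -0.0546  0.0918] along 0.003
blue_mid side [317.5 218.8] 0.51 [0.5711 0.0071 0.056 ]
blue_mid top [323.8 192.3] 0.52 [0.5762 0.009  0.056 ]
blue_mid wrist [380.4  12.6] 0.56 [0.573  0.0062 0.056 ]
  -> [0.5735 0.0078 0.0552] along 0.0711
beam side [317.1 214.6] 0.78 [0.5713 0.016  0.056 ]
beam top [321.2 195.2] 0.62 [0.5707 0.0139 0.056 ]
beam wrist [380.2   6.9] 0.91 [0.5731 0.0101 0.056 ]
  -> [0.5712 0.0117 0.0598] along 0.0748
key_top side [384.1 171.5] 0.47 [0.6777 0.0455 0.108 ]
key_top top [309.7 132.7] 0.4 [0.6764 0.0331 0.108 ]
key_top wrist none
  -> [0.6734 0.0323 0.1198] along 0.1065
```

View pics/i.png

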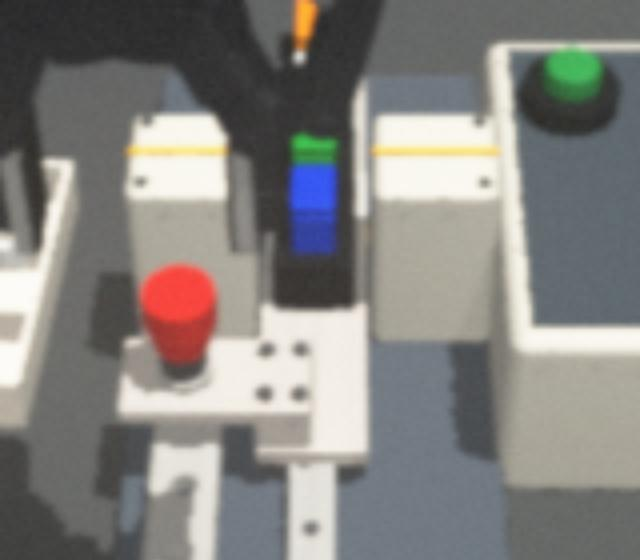

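The crop shows the blue cell (313,210) upright between the blocks at the yellow line. The knob (180,310) is down, with triangulated z 0.0918 against 0.091 for home. Blue is about 4 mm short of the beam, as the plate shift predicts. Next is the key.

```bash
python3 -m pendant '[[[2.8,2.9,0,0,0,0,0],[2.8,2.9,0,0,0,0,0],[2.8,2.9,0,0,0,0,0],[2.8,2.9,0,0,0,0,0],[2.8,2.9,0,0,0,0,0]]]'; python3 -m pendant '[[[0,0,0,0,0,0,0],[0,0,0,0,0,0,0]]]'; cat > ky.py <<'E'
from h import *
import sys
k=cal("wrist"); o=bot.get_obs(); im=snap("wrist",sys.argv[1])
M=R.from_euler('xyz',o["tcp_rot"],degrees=True).as_matrix()
h=cv2.cvtColor(im,cv2.COLOR_RGB2HSV); r=(h[...,0]>50)&(h[...,0]<80)&(h[...,1]>150)&(h[...,2]>60)
n,l,s,c=cv2.connectedComponentsWithStats(r.astype(np.uint8))
print(o["ee_pos"],o["tcp_rot"],o["wrist_force"])
for i in range(1,n):
    if s[i,4]>150: p=at_z(k,c[i],.107); print(s[i],p.round(4),"tool",(M.T@(p-o["ee_pos"])).round(4))
for m in bot.mark_of("wrist","key_top")[:2]: p=at_z(k,m["uv"],.108); print(m["uv"],m["confidence"],p.round(4),"tool",(M.T@(p-o["ee_pos"])).round(4))
E
python3 ky.py k.png
```

```text
time: 11.37
ee_pos: [0.6718, -0.0016, 0.2069]
tcp_rot: [179.7, 0.6, 83.4]
wrist_force: [0.2, -0.3, 1.2]
opening: -0.0002
time: 11.53
ee_pos: [0.6767, 0.004, 0.2008]
tcp_rot: [-180.0, 0.5, 83.7]
wrist_force: [-1.2, -0.3, 0.6]
opening: 0.0
[0.67668433 0.00400748 0.20075909] [-179.95713186    0.53363777   83.70079222] [-1.24651702 -0.27853167  0.60497645]
[294 143  31  32 733] [0.6739 0.0385 0.107 ] tool [ 0.0349 -0.0065  0.0934]
[173 151  34  34 979] [0.5891 0.0416 0.107 ] tool [ 0.0287 -0.0911  0.0936]
[309.3, 158.8] 0.66 [0.6739 0.0385 0.108 ] tool [ 0.0348 -0.0064  0.0924]
```

View pics/k.png

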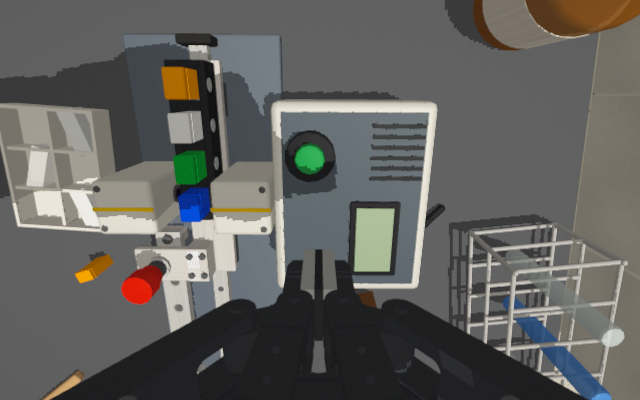

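The picture shows the key at (309,158), world (0.674, 0.0385). The green cell at (190,167) is the other green blob. All cells are in their pockets.

```bash
python3 -m pendant '[[[2.0,-0.4,1,0,0,0,0],[1.5,-0.2,2,0,0,0,0],[0,0,2,0,0,0,0],[0,0,1.5,0,0,0,0],[0,0,0,0,0,0,0]]]'; python3 ky.py l.png
```

```text
time: 12.05
ee_pos: [0.6706, 0.0342, 0.1393]
tcp_rot: [179.6, 0.5, 83.3]
wrist_force: [-0.3, -1.3, -1.3]
opening: 0.0
[0.67058081 0.03415301 0.13925433] [179.62255535   0.49153092  83.29885413] [-0.26526081 -1.33851743 -1.28239082]
[ 153  209   43   46 1612] [0.5921 0.0484 0.107 ] tool [ 0.0052 -0.0798  0.0317]
[ 304  208   39   41 1192] [0.6738 0.0402 0.107 ] tool [0.0067 0.0023 0.0322]
[325.0, 230.8] 0.71 [0.6749 0.0389 0.108 ] tool [0.0055 0.0036 0.0312]
```

```bash
python3 -m pendant '[[[0.6,0.3,1.2,0,0,0,0],[0,0,0.8,0,0,0,0],[0,0,0,0,0,0,0]]]'
```

```text
time: 12.4
ee_pos: [0.6769, 0.0383, 0.126]
tcp_rot: [179.0, 0.4, 83.1]
wrist_force: [0.0, -0.2, -0.9]
opening: -0.0001
```

```bash
python3 -m pendant '[[[0,-0.25,0.8,0.015,0,0,0],[0,0,0.6,0,0,0,0],[0,0,0,0,0,0,0]]]';python3 -m pendant '[[[0,-0.1,0.5,0,0,0,0],[0,0,0.4,0,0,0,0],[0,0,0,0,0,0,0]]]'
```

```text
time: 12.65
ee_pos: [0.6747, 0.0383, 0.1114]
tcp_rot: [179.9, 0.4, 83.1]
wrist_force: [-0.5, 0.8, -0.2]
opening: 0.0001
time: 12.9
ee_pos: [0.6741, 0.0384, 0.1023]
tcp_rot: [179.9, 0.4, 83.1]
wrist_force: [-1.5, 0.1, 4.3]
opening: -0.0
```

```bash
python3 -m pendant '[[[0,0,0.2,0,0,0,0],[0,0,0.15,0,0,0,0],[0,0,0.1,0,0,0,0]]]'
```

```text
time: 13.15
ee_pos: [0.6742, 0.0384, 0.1022]
tcp_rot: [179.6, 0.3, 83.1]
wrist_force: [-2.4, -0.1, 3.6]
opening: -0.0001
```

```bash
python3 -m pendant '[[[0,0,0.4,0,0,0,0],[0,0,0.4,0,0,0,0]]]'
```

```text
time: 13.32
ee_pos: [0.6745, 0.0384, 0.1016]
tcp_rot: [179.3, 0.3, 83.1]
wrist_force: [-14.0, -0.4, 28.9]
opening: -0.0
```

Force jumps to 29 N with no further travel, so the key is right down. Now I'll let it up and check.

```bash
python3 -m pendant '[[[0,0,-1,0,0,0,0],[0,0,-2,0,0,0,0],[0,0,-3,0,0,0,0],[0,0,-3,0,0,0,0],[-2,0,-2,0,0,0,0]]]'; python3 -m pendant '[[[-3,0,-1,0,0,0,0],[-3,0,0,0,0,0,0],[-3,0,0,0,0,0,0],[0,0,0,0,0,0,0],[0,0,0,0,0,0,0]]]'; python3 tri.py;
```

```text
time: 13.73
ee_pos: [0.6682, 0.0214, 0.2122]
tcp_rot: [179.6, 0.3, 83.3]
wrist_force: [0.9, -0.6, 0.8]
opening: 0.0004
time: 14.15
ee_pos: [0.6588, -0.0729, 0.2306]
tcp_rot: [179.0, 0.3, 83.4]
wrist_force: [-0.8, 0.1, 0.3]
opening: 0.0002
knob side [287.9 235.5] 0.95 [ 0.5242 -0.0523  0.091 ]
knob top none
knob wrist [156.5 189.1] 0.78 [ 0.5234 -0.0555  0.091 ]
  -> [ 0.5245 -0.0549  0.0937] along 0.0034
blue_mid side [319.6 218.2] 0.74 [0.5744 0.008  0.056 ]
blue_mid top none
blue_mid wrist [208.2 107.9] 0.61 [0.5708 0.0053 0.056 ]
  -> [0.5731 0.0048 0.0601] along 0.0681
beam side [321.1 219.7] 0.64 [0.5763 0.0046 0.056 ]
beam top [275.7 187.4] 0.16 [0.5856 0.1004 0.056 ]
beam wrist [209.6 103.6] 0.78 [0.5728 0.0088 0.056 ]
  -> [0.578  0.0488 0.0352] along 0.1124
key_top side [383.2 176.3] 0.44 [0.6742 0.0349 0.108 ]
key_top top [309.1 132.7] 0.47 [0.6764 0.0341 0.108 ]
key_top wrist [320.3  45.1] 0.69 [0.6747 0.0384 0.108 ]
  -> [0.6752 0.0362 0.1076] along 0.1105
```

View pics/j.png

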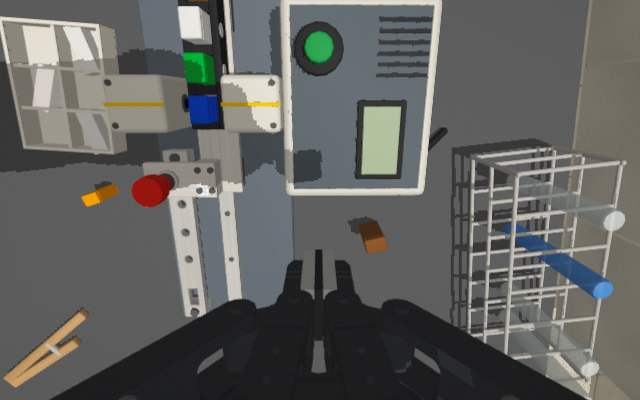

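View pics/i.png

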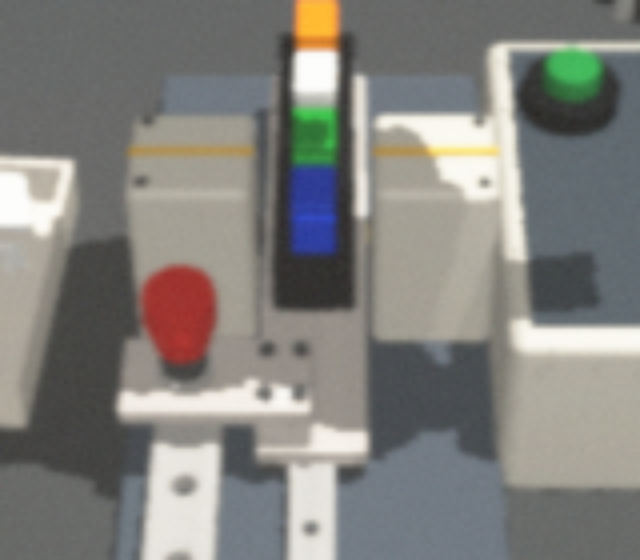

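Wrist picture: key up (319,47), all cells standing, and blue (203,108) on the yellow line. Side picture: knob (180,310) and carriage are exactly where they were before the press, and the gripper is clear of everything.

```bash
python3 -c "
from h import *
print(bot.job_done())"
```

```text
the job is handed in; nothing more can be done
None
```

I measured the blue sample and handed the job in at about 14 s of the 45 s allowed; the hand-in gave no verdict.

**What I did**
- I gripped the red knob, lifted it about 8.7 mm and slid the carriage about 139 mm, to the fourth hole.
- On the first try the pin came down on the plate just beside the hole, and wrist forces stayed at about 5 N or below. While it rested there I nudged it sideways by under 0.5 mm, estimating about 11 N between pin and plate.
- I lifted it slightly, moved about 1.5 mm further along the slide, and it dropped in. I then released it.
- I pressed the green key down until it stopped, with the force jumping to 29 N and no further travel, then let it go.

**Last checks**
- **Pin:** the knob dropped at least 5.4 mm below the height where it rested on the plate. Cameras put the knob at 0.092 m before the key press and 0.094 m after, against 0.091 m for home. The later figure is noisy and would alone suggest the pin was nearly 3 mm up. The side picture shows the knob in the same place before and after the press.
- **Blue sample:** it stands between the blocks at the yellow line. Before the press I measured it about 4 mm short of the beam, which fits a plate shift of about -5 mm and is inside the 8 mm limit.
- **Beam point:** in the final check the top camera's view was blocked and it gave a wrong beam position (confidence 0.16), so I ignored it.
- **Key and cells:** the key is back up (0.1076 m against 0.108 m). All four cells are upright, and the gripper is clear of everything.
- **Other objects:** nothing else in view had moved.

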